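Walk a sawn asphalt beam home in its locating frame

TASK

Walk the heavy sawn asphalt beam forward on its flat underside into the locating frame until its front face sits firmly against both steel datum pads, then swing the two red keepers fully in behind it so that it is locked for measuring. Never lift or tip it and never touch its middle third (the test length): move it with light pushes of a fingertip, never more than 25 N, on alternate ends of its rear face, square enough not to jam between the cheeks. Swing the keepers in only once the beam is home, do not force them against it, and leave the things lying around alone.

Things in the scene. Friction and masses are not known exactly. Their poses are not given: they have to be found in the camera images.
- frame: aluminium frame screwed to the table, open to the robot, no floor. Origin on the table midway between the pads, in the plane of their faces; x points into the frame (the way the beam is walked), y left. Back rail 520 mm long, 46 high, 12 to 42 mm beyond. End cheeks 30 mm high, inner faces at y = +/-214 mm (4 mm play each end) back to x = -40 mm, flaring out 20 degrees to x = -66 mm
- pad_left: left steel datum pad, a fixed 18 mm button on the back rail; origin at the centre of its flat contact face, at frame x = 0, y = +150 mm, z = 26 mm
- pad_right: right steel datum pad, the same at frame y = -150 mm
- beam: sawn asphalt beam 420 x 52 x 52 mm, 2.4 kg, lying across the frame's mouth. Origin: centre of underside; x along it to the right end, y forward into the frame (front face y = +26 mm, rear -26); keep off x = -70 to +70 mm. A push on the rear face 170 mm from the middle swings that end forward at 6 to 9 N, the far end staying nearly put; a finger dragging down on it clamps it: ease up 1 mm in 3 to 5 as you push
- corner_left (a point): left end of the beam's front face, at mid height (beam x = -210, y = +26, z = 26 mm)
- corner_right (a point): right end of the beam's front face, at mid height (beam x = +210, y = +26, z = 26 mm)
- keeper_left (a joint): angle of the left red keeper, rad: 0 = fully in (along the frame's y behind the beam, at its end stop); opens back and outward to 2.6, starts at 2.0 to 2.5. Upright pivot at frame x = -60, y = +246 mm; arm 12 mm wide, 66 mm long, 36 to 46 mm above the table. Turns with about 1 N at the knob, stays put. When in, it clears a beam that is home by 2 mm; a proud beam blocks it
- keeper_right (a joint): angle of the right red keeper, the mirror image: pivot at frame x = -60 mm, y = -246 mm; 0 = fully in, opens back and outward
- knob_left (a point): middle of the upright black knob of the left keeper: 14 mm in diameter, from 46 to 78 mm above the table, 54 mm from the pivot; push it sideways to swing the keeper
- knob_right (a point): middle of the upright black knob of the right keeper, the same
- core_porous: asphalt core, disc 100 mm in diameter, 60 mm high, standing near the front right; origin under its centre; leave it alone
- dust_brush: red-handled dust brush, 212 mm long, lying between the robot and the beam on the left; origin under its centre; leave it alone
- core_slice: sawn core slice, disc 99 mm in diameter, 26 mm thick, lying to the right of the frame; origin under its centre; leave it alone

How it is judged:
On the way, in this order (a step that is already met when the one before it is completed fails the run):
1. both front corners of the beam are between the cheeks (x of each of corner_left, corner_right in the frame of frame above -0.035 m), for 0.1 s.
2. the beam is pressed home: both ends of its front face within 2 mm of the pad plane and at least 3 N borne by a pad, both keepers still open (more than 0.8 rad) (x of each of corner_left, corner_right in the frame of frame above -0.002 m and (contact force between beam and pad_left above 3 N or contact force between beam and pad_right above 3 N) and value of joint each of keeper_left, keeper_right above 0.8 rad), for 0.1 s.
At the end, for the whole second after the job is handed in: the beam lies flat and still in the frame with both ends of its front face within 2 mm of the pad plane, and both keepers are swung in to within 0.08 rad of their end stops (x of each of corner_left, corner_right in the frame of frame above -0.002 m and value of joint each of keeper_left, keeper_right below 0.08 rad and angle between beam's own z axis and vertical below 0.03 rad and height (world z) of beam below 0.004 m and linear speed of beam below 0.005 m/s); the robot touches nothing.
It fails at once if the fingers or arm press on the beam with more than 25 N (contact force between any of the fingers, the arm and beam above 25 N).
It fails at once if the fingers press on the middle third of the beam (within 70 mm of its middle) (contact force between the fingers and beam above 1 N and x of the grasp point in the frame of beam between -0.07 and 0.07 m).
It fails at once if the beam is lifted or tipped (height (world z) of beam above 0.01 m or angle between beam's own z axis and vertical above 0.1 rad).
It fails at once if a keeper is forced against the beam (more than 6 N) (contact force between any of keeper_left, keeper_right and beam above 6 N).
It fails at once if a bystander is moved by more than 15 mm (distance of any of core_porous, dust_brush, core_slice from where it was at the start of the episode above 0.015 m).
It also fails if it takes over 72 s, if anything falls off the work surface, if the arm or the gripper's body presses on something with over 40 N, if the wrist force passes 120 N, or if a joint passes its speed limit or range.

ROBOT

A 6-joint arm with a two-finger parallel gripper is mounted at the origin on a cart in front of the work surface, level with it; the furniture and walls round the work are solid. World frame = base frame: x ahead of the robot, y to its left, z up, the work surface at z = 0. Lengths are in m, angles in rad, forces in N, time in s.
With the tool pointing down it reaches from about 0.375 to 0.825 m from the base axis. Payload 5.5 kg.
Tool frame: the origin (TCP) lies on the centre line of the jaws, within the pads' length; the fingertips stand manip.tips_ahead ahead of it and the grasp point (between the pads) lies 2 mm behind it (manip.tips_ahead is the distance from the TCP to the fingertips, in m); z points along the fingers, y is the line along which they close (so a half turn about z gives the same grasp; the last joint's range is limited). The gripper opens to 85 mm and grips with 20 to 120 N. Pads are 22 mm wide; open, the fingers measure 114 mm over their backs; the gripper's body (76 mm by 85 mm) begins 54 mm behind the grasp point. The pads swing forward as they close: fully open they stand 13 mm farther back than shut.
Start: joints at [-1.312, 0.314, -0.047, 1.21, 0, 1.571], TCP at [0.154, -0.58, 0.226] pointing down, gripper open.
Joint ranges: [-2.67, 2.67], [-0.69, 1.73], [-1.03, 1.25], [-2.08, 2.16], [-1.42, 1.45], [-3.14, 3.14]. Speed limits (rad/s): [2.39, 2.39, 3.01, 3.14, 3.14, 3.14].

INTERFACE

Orientations are given as a unit quaternion [x, y, z, w].
In Python, from plant import manip gives the robot as it stands.
- The arm moves only by the tool drive_tool, never from a script. Its argument "deltas" is one flat list of numbers, 6 for each row, row after row: the shift along the world's x, y, z in m, then the turn, a rotation vector about the world's x, y, z in rad. A call has 1 to 12 rows; each row is the pose to reach, as a shift and turn from the pose commanded when the call began; what a row does not reach only later rows make up. A row lasts 1/10 s, in which the tool goes at most 50 mm and 8.59 degrees, less where a joint would pass 70% of its speed; a pose out of reach is approached as far as the arm can. A call with a gripper value outside its range is refused whole. "gripper" is the closure, from -1 (fully open) to 1 (shut), set as the call begins (left out, the last holds). The fingers move at their own pace and stop on an object; "force" is the grip in N (left out, the last holds). Time passes only in rows, so rows that repeat a pose let the fingers close. It gives the time, the measured TCP pose, the force, the opening and the grip force at its end, in the units of the state.
- manip.state(): the state, without advancing time (a new reading comes with each control period).
- manip.capture(name): name is "scene" or "top" or "wrist"; returns a dict with "pixels" (400x640x3 uint8, red, green, blue), "fx", "fy", "cx", "cy" (pixels), "dist" ([k1, k2, p1, p2, k3] as OpenCV has them; the pictures are not rectified), "origin" and "rotation" of the camera in the world. Camera axes: x right, y up, looking along -z (the intrinsics and any distortion apply to the point x, -y, -z); pixel columns grow to the right and rows downward; lengths in m; the calibration is good to about 2 mm. A picture is of the moment at which its call begins. There is no depth.
- manip.job_done(): hands the job in; it is judged then, once.
The state is a dict: "time_s": time; "joint_positions": joint angles; "joint_vel": joint speeds; "tau": joint torques, N m; "tcp_pos": TCP position; "eef_rot": TCP orientation; "contact_force": force on the tool from outside, world axes, zero at the start; "torque": the same for the moment, N m; "finger_gap": opening from 0.0 (shut) to 1.0 (fully open); "grip_force": force on a finger pad.
Only numpy, scipy, OpenCV 4.12 (cv2) and the standard library are available. Lean on these libraries where they do the work, as an engineer would, in place of code of your own. Each camera call takes 0.05 s, during which the arm holds its last target. There are 200 camera calls.

## Working session

There is one attempt and no reset: what is moved stays moved. The work goes in short steps, Python scripts to look and compute and a tool call to move; the robot and the scene stay as the last step left them, time stands still between calls to the robot, and variables do not carry over. Pictures are saved under pics/ and viewed, at most 13 in all, crops included, and the job is handed in when it is done.

Besides the shell and the picture viewer there is one more tool, called after "Call:" by a JSON object that holds its "api" and its "payload". drive_tool: Moves the arm, as the interface text tells. Its arguments: {"type":"object","properties":{"deltas":{"type":"array"},"gripper":{"type":"number"},"force":{"type":"number"}},"required":["deltas"]}

```bash
ls; mkdir -p pics; cat > h.py <<'E'
import cv2, numpy as np
from plant import manip
def cap(n,f=None):
    c=manip.capture(n)
    if f: cv2.imwrite('pics/'+f,cv2.cvtColor(np.asarray(c['pixels'],np.uint8),cv2.COLOR_RGB2BGR))
    return c
def K(c): return np.array([[c['fx'],0,c['cx']],[0,c['fy'],c['cy']],[0,0,1.]])
def ray(c,uv,z):
    uv=np.array(uv,float).reshape(-1,1,2)
    n=cv2.undistortPoints(uv,K(c),np.array(c['dist'],float)).reshape(-1,2)
    d=np.c_[n[:,0],-n[:,1],-np.ones(len(n))]@np.array(c['rotation']).T
    o=np.array(c['origin']); return o+d*((z-o[2])/d[:,2])[:,None]
def proj(c,P):
    p=(np.array(P,float).reshape(-1,3)-c['origin'])@np.array(c['rotation'])
    q=p*[1,-1,-1]
    return cv2.projectPoints(q.reshape(-1,1,3),np.zeros(3),np.zeros(3),K(c),np.array(c['dist'],float))[0].reshape(-1,2)
E
python3 - <<'E'
from h import *
c=cap('top','top0.png');print(c['origin'],c['rotation'],c['fx'],c['dist'])
c=cap('scene','scene0.png');print(c['origin'])
print(manip.tips_ahead,manip.state())
E
```

```text
pics
[ 0.35699199 -0.04462632  1.67257771] [ 0.03007031 -0.03701205 -0.69886435  0.71366274] 516.9662537965575 [-0.06560372  0.          0.          0.          0.        ]
[-0.4424135   0.60846287  0.78461566]
0.017 {'time_s': 0.1, 'joint_positions': array([-1.31200668e+00,  3.14133579e-01, -4.80192006e-02,  1.21021001e+00,
        4.36287464e-05,  1.57079985e+00]), 'joint_vel': array([-1.16288695e-03, -2.03802016e-03,  2.33072792e-03, -3.36915102e-04,
       -5.47628033e-05, -1.88136002e-03]), 'tau': array([ 1.40739969e-03, -5.40764630e+01,  3.40541875e+01,  1.11444239e-02,
        1.71653014e-04, -7.75068116e-06]), 'tcp_pos': array([ 0.1534186 , -0.57948008,  0.22511624]), 'eef_rot': array([ 9.91640089e-01,  1.29032248e-01, -7.94326788e-05, -7.79496753e-04]), 'contact_force': array([-0.2433642 , -0.04676349, -0.2647343 ]), 'torque': array([ 0.01202746, -0.02528789, -0.03932608]), 'grip_force': 0.0, 'finger_gap': 0.9967104430658547}
```

View pics/top0.png

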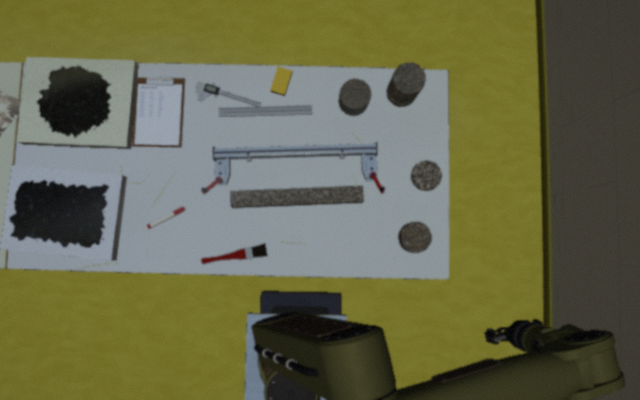

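View pics/scene0.png

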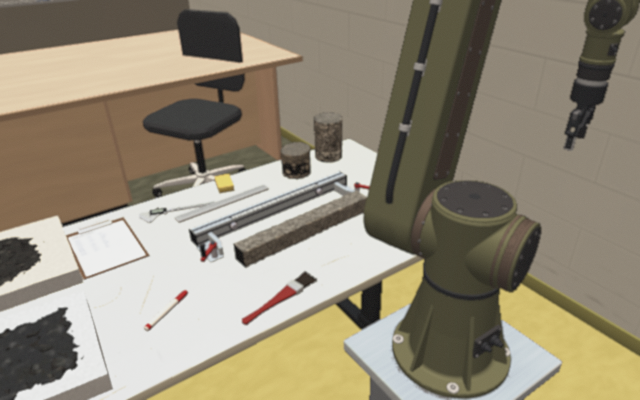

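The top view shows the rail at about (212–378, 150), the beam at (231–363, 187–207), the keepers at (210,185) and (378,185), and the brush at (235,253). I'll enlarge that region and measure.

```bash
sed -i "s/^def cap(n,f=None):/from scipy.spatial.transform import Rotation as Ro\ndef cap(n,f=None):/; s/    if f: /    c['rotation']=Ro.from_quat(c['rotation']).as_matrix() if np.size(c['rotation'])==4 else np.array(c['rotation'])\n    if f: /" h.py
python3 - <<'E'
from h import *
c=cap('top');im=cv2.cvtColor(np.asarray(c['pixels'],np.uint8),cv2.COLOR_RGB2BGR)
x0,y0,x1,y1=195,130,395,270
cv2.imwrite('pics/top1.png',cv2.resize(im[y0:y1,x0:x1],None,fx=4,fy=4,interpolation=cv2.INTER_CUBIC))
print(c['rotation'].round(4).tolist())
# beam: darker than table in region
g=cv2.cvtColor(im,cv2.COLOR_BGR2GRAY)
m=np.zeros_like(g);m[180:215,222:372]=(g[180:215,222:372]<135)*255
m=cv2.morphologyEx(m,cv2.MORPH_CLOSE,np.ones((3,3)))
cs=max(cv2.findContours(m,0,2)[0],key=cv2.contourArea)
b=cv2.boxPoints(cv2.minAreaRect(cs));print(b.round(1).tolist())
print(ray(c,b,.052).round(4).tolist())
hsv=cv2.cvtColor(im,cv2.COLOR_BGR2HSV)
r=(((hsv[...,0]<8)|(hsv[...,0]>172))&(hsv[...,1]>120)).astype(np.uint8)
n,l,s,ce=cv2.connectedComponentsWithStats(r)
for i in range(1,n):
    if s[i,4]>8: print(s[i],ce[i].round(1),ray(c,ce[i],.041).round(3))
E
```

```text
[[0.0204, 0.9953, -0.0949], [-0.9997, 0.0214, 0.0088], [0.0108, 0.0947, 0.9955]]
[[228.5, 189.39999389648438], [363.6000061035156, 183.89999389648438], [364.3999938964844, 203.6999969482422], [229.3000030517578, 209.10000610351562]]
[[0.5394, 0.2221, 0.052], [0.566, -0.2042, 0.052], [0.5034, -0.2075, 0.052], [0.4771, 0.2173, 0.052]]
[371 175  10  14  35] [375.8 180.8] [[ 0.578 -0.244  0.041]]
[175 208   8   6  20] [178.4 210.7] [[0.469 0.381 0.041]]
[202 250  43  13 185] [227.5 256.2] [[0.33  0.219 0.041]]
```

View pics/top1.png

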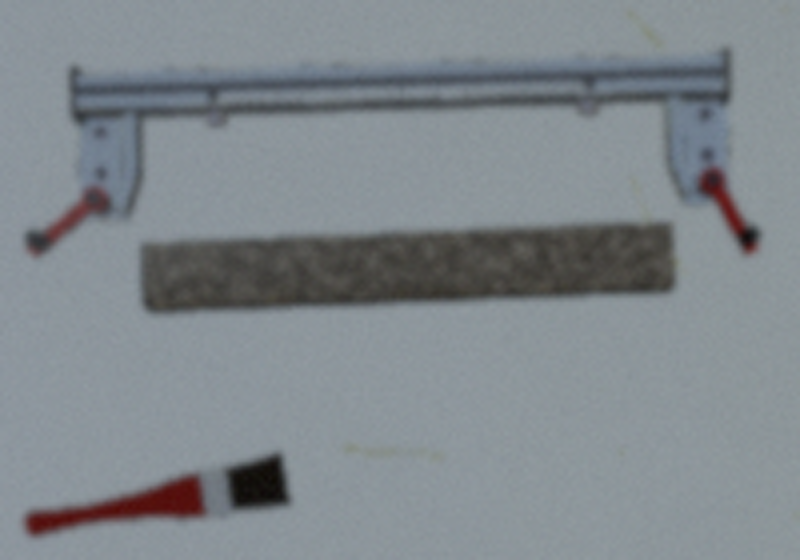

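```bash
python3 - <<'E'
from h import *
c=cap('top')
f=lambda u,v:(195+(u+.5)/4-.5,130+(v+.5)/4-.5)
for n,u,v,z in [('pivL',96,200,.046),('pivR',711,181,.046),('railL0',72,118,0),('railR0',729,98,0),('railLtop',72,92,.046),('railRtop',729,74,.046),('padL',217,120,.026),('padR',588,110,.026),('knobL',37,238,.078),('knobR',750,235,.078),('bFL',142,243,.052),('bFR',671,224,.052),('bRLtop',147,308,.052),('bRRtop',674,291,.052),('brush tip',288,502,.01),('brush top',280,455,.01),('cheekL',140,190,.03),('cheekR',668,170,.03)]:
    print(n,ray(c,[f(u,v)],z).round(4)[0])
E
```

```text
pivL [0.5706 0.2556 0.046 ]
pivR [ 0.5964 -0.2325  0.046 ]
railL0 [0.644  0.2865 0.    ]
railR0 [ 0.6724 -0.2519  0.    ]
railLtop [0.6571 0.2783 0.046 ]
railRtop [ 0.6832 -0.2461  0.046 ]
padL [0.6403 0.1642 0.026 ]
padR [ 0.655  -0.1347  0.026 ]
knobL [0.5357 0.2945 0.078 ]
knobR [ 0.55   -0.2596  0.078 ]
bFL [0.5364 0.2168 0.052 ]
bFR [ 0.5605 -0.2004  0.052 ]
bRLtop [0.4851 0.211  0.052 ]
bRRtop [ 0.5074 -0.2034  0.052 ]
brush tip [0.3352 0.0993 0.01  ]
brush top [0.3725 0.1068 0.01  ]
cheekL [0.5815 0.2235 0.03  ]
cheekR [ 0.6069 -0.1996  0.03  ]
```

Call:
{"api": "drive_tool", "payload": {"deltas": [0.15, 0.2, -0.04, 0, 0, -0.1, 0.3, 0.413, -0.09, 0, 0, -0.206, 0.3, 0.413, -0.09, 0, 0, -0.206, 0.3, 0.413, -0.09, 0, 0, -0.206, 0.3, 0.413, -0.09, 0, 0, -0.206, 0.3, 0.413, -0.09, 0, 0, -0.206, 0.3, 0.413, -0.09, 0, 0, -0.206, 0.3, 0.413, -0.09, 0, 0, -0.206, 0.3, 0.413, -0.09, 0, 0, -0.206, 0.3, 0.413, -0.09, 0, 0, -0.206, 0.3, 0.413, -0.09, 0, 0, -0.206, 0.3, 0.413, -0.09, 0, 0, -0.206], "gripper": 1}}

```text
time_s: 1.4
tcp_pos: [0.4544, -0.1648, 0.1352]
eef_rot: [1.0, 0.029, -0.0, -0.0]
contact_force: [0.0, 0.4, 0.3]
finger_gap: 0.0
grip_force: 0.0
```

Call:
{"api": "drive_tool", "payload": {"deltas": [0, 0, -0.05, 0, 0, 0, 0, 0, -0.095, 0, 0, 0, 0.01, 0, -0.099, 0, 0, 0, 0.025, 0.001, -0.099, 0, 0, 0, 0.025, 0.001, -0.099, 0, 0, 0]}}

```text
time_s: 1.9
tcp_pos: [0.4815, -0.1674, 0.0386]
eef_rot: [1.0, 0.026, 0.002, 0.001]
contact_force: [0.9, 0.0, -0.2]
finger_gap: -0.003
grip_force: 0.0
```

```bash
python3 - <<'E'
from h import *
c=cap('wrist','w0.png');print(manip.tips_ahead,manip.state()['contact_force'])
E
```

```text
0.017 [0.33460542 0.00166587 1.01912547]
```

View pics/w0.png

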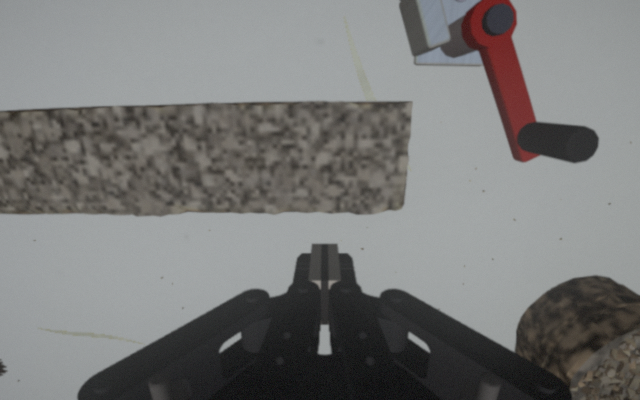

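The wrist view shows the beam's right end at (408, 101–208), the finger at (325, 250) clear behind it, the pivot at (490, 20) and the knob top at about (578, 143).

```bash
python3 - <<'E'
from h import *
c=cap('wrist')
for n,u,v,z in [('rearAtFinger',325,213,.052),('RR',404,209,.052),('FR',411,102,.052),('FL',0,112,.052),('piv',495,18,.05),('knobtop',578,144,.078),('cheekflare',416,64,.0)]: print(n,ray(c,[(u,v)],z).round(4)[0])
E
```

```text
rearAtFinger [ 0.5087 -0.1662  0.052 ]
RR [ 0.5127 -0.204   0.052 ]
FR [ 0.5616 -0.2007  0.052 ]
FL [ 0.55   -0.0143  0.052 ]
piv [ 0.5974 -0.2322  0.05  ]
knobtop [ 0.5504 -0.259   0.078 ]
cheekflare [ 0.5842 -0.2154  0.    ]
```

Call:
{"api": "drive_tool", "payload": {"deltas": [0.006, 0, 0, 0, 0, 0, 0.01, 0.0005, 0, 0, 0, 0, 0.013, 0.0006, 0, 0, 0, 0, 0.016, 0.0008, 0.0005, 0, 0, 0, 0.018, 0.0009, 0.001, 0, 0, 0, 0.02, 0.001, 0.0016, 0, 0, 0, 0.022, 0.0011, 0.0022, 0, 0, 0]}}

```text
time_s: 2.7
tcp_pos: [0.4985, -0.1649, 0.0385]
eef_rot: [1.0, 0.026, -0.002, 0.0]
contact_force: [-7.5, -0.8, 0.1]
finger_gap: 0.001
grip_force: 3.8
```

Call:
{"api": "drive_tool", "payload": {"deltas": [0.0025, 0.0001, 0.0006, 0, 0, 0, 0.005, 0.0003, 0.0012, 0, 0, 0, 0.0075, 0.0004, 0.0018, 0, 0, 0, 0.01, 0.0005, 0.0025, 0, 0, 0, 0.0125, 0.0006, 0.0031, 0, 0, 0, 0.015, 0.0008, 0.0038, 0, 0, 0, 0.0175, 0.0009, 0.0044, 0, 0, 0]}}

```text
time_s: 3.4
tcp_pos: [0.5149, -0.1638, 0.042]
eef_rot: [1.0, 0.026, -0.003, -0.0]
contact_force: [-5.4, -1.9, -2.3]
finger_gap: 0.003
grip_force: 2.7
```

Call:
{"api": "drive_tool", "payload": {"deltas": [-0.03, 0, -0.001, 0, 0, 0, -0.035, 0.05, -0.004, 0, 0, 0, -0.04, 0.1, -0.004, 0, 0, 0, -0.045, 0.15, -0.004, 0, 0, 0, -0.05, 0.2, -0.004, 0, 0, 0, -0.055, 0.25, -0.004, 0, 0, 0, -0.059, 0.295, -0.004, 0, 0, 0, -0.062, 0.335, -0.004, 0, 0, 0, -0.062, 0.336, -0.004, 0, 0, 0, -0.058, 0.336, -0.004, 0, 0, 0, -0.05, 0.337, -0.004, 0, 0, 0]}}

```text
time_s: 4.5
tcp_pos: [0.4746, 0.0704, 0.0395]
eef_rot: [0.998, 0.059, -0.002, -0.022]
contact_force: [-0.4, 0.2, 0.3]
finger_gap: 0.001
grip_force: 0.0
```

Call:
{"api": "drive_tool", "payload": {"deltas": [-0.005, 0, 0, 0, 0, 0, -0.005, 0, 0, 0, 0, 0]}}

```text
time_s: 4.7
tcp_pos: [0.4688, 0.0704, 0.0393]
eef_rot: [0.998, 0.059, -0.003, -0.022]
contact_force: [0.3, 0.8, -0.4]
finger_gap: 0.004
grip_force: 0.0
```

```bash
python3 - <<'E'
from h import *
s=manip.state();print(s['eef_rot'],s['joint_positions'])
R=Ro.from_quat(s['eef_rot']).as_matrix();print(R.round(3))
T=Ro.from_euler('z',.053)*Ro.from_quat([1,0,0,0]);print((T*Ro.from_quat(s['eef_rot']).inv()).as_rotvec())
E
```

```text
[ 0.99798994  0.05948581 -0.00254633 -0.02170316] [ 0.11818017  0.24620157 -0.60394806  0.72318831  0.04363361  3.140647  ]
[[ 0.993  0.119 -0.008]
 [ 0.119 -0.992  0.043]
 [-0.003 -0.044 -0.999]]
[-0.04326745 -0.00624263 -0.06605985]
```

```bash
python3 - <<'E'
from h import *
s=manip.state()
for y in (1.6,.053+np.pi):
    T=Ro.from_euler('z',y)*Ro.from_quat([1,0,0,0]);print((T*Ro.from_quat(s['eef_rot']).inv()).as_rotvec())
E
```

```text
[-0.02918479 -0.03807324  1.48067518]
[ 0.00960246 -0.06655425  3.07480288]
```

Call:
{"api": "drive_tool", "payload": {"deltas": [-0.02, 0.01, 0.05, 0, 0, 0, -0.02, 0.05, 0.08, -0.029, -0.038, 1.481, -0.02, 0.103, 0.08, -0.029, -0.038, 1.481, -0.02, 0.103, 0.08, -0.029, -0.038, 1.481, -0.02, 0.103, 0.08, -0.029, -0.038, 1.481, -0.02, 0.103, 0.08, -0.029, -0.038, 1.481, -0.02, 0.103, 0.08, -0.029, -0.038, 1.481, -0.02, 0.103, 0.08, -0.029, -0.038, 1.481, -0.02, 0.103, 0.08, -0.029, -0.038, 1.481, -0.02, 0.103, 0.08, -0.029, -0.038, 1.481, -0.02, 0.103, 0.08, -0.029, -0.038, 1.481, -0.02, 0.103, 0.08, -0.029, -0.038, 1.481]}}

```text
time_s: 5.9
tcp_pos: [0.4492, 0.1737, 0.1194]
eef_rot: [0.696, 0.718, 0.0, -0.001]
contact_force: [0.2, -0.2, -1.2]
finger_gap: 0.004
grip_force: 0.0
```

Call:
{"api": "drive_tool", "payload": {"deltas": [0, 0, 0, 0, 0, 1.595, 0, 0, 0, 0, 0, 1.595, 0, 0, 0, 0, 0, 1.595, 0, 0, 0, 0, 0, 1.595, 0, 0, 0, 0, 0, 1.595, 0, 0, 0, 0, 0, 1.595, 0, 0, 0, 0, 0, 1.595, 0, 0, 0, 0, 0, 1.595, 0, 0, 0, 0, 0, 1.595, 0, 0, -0.04, 0, 0, 1.595, 0, 0, -0.08, 0, 0, 1.595, 0.004, 0, -0.082, 0, 0, 1.595]}}

```text
time_s: 7.1
tcp_pos: [0.449, 0.1721, 0.0336]
eef_rot: [-0.026, 1.0, -0.002, -0.005]
contact_force: [-1.1, -1.3, 0.2]
finger_gap: 0.004
grip_force: 0.0
```

Call:
{"api": "drive_tool", "payload": {"deltas": [0.008, 0, 0, 0, 0, 0, 0.014, 0.001, 0, 0, 0, 0, 0.018, 0.001, 0, 0, 0, 0, 0.021, 0.001, 0, 0, 0, 0, 0.024, 0.0013, 0.0005, 0, 0, 0, 0.027, 0.0014, 0.0012, 0, 0, 0, 0.03, 0.0016, 0.002, 0, 0, 0, 0.033, 0.0017, 0.0028, 0, 0, 0, 0.036, 0.0019, 0.0035, 0, 0, 0, 0.039, 0.002, 0.0042, 0, 0, 0, 0.042, 0.002, 0.005, 0, 0, 0, 0.045, 0.002, 0.0058, 0, 0, 0]}}

```text
time_s: 8.3
tcp_pos: [0.4965, 0.1759, 0.0433]
eef_rot: [-0.027, 1.0, 0.0, -0.003]
contact_force: [-5.5, -0.4, -3.5]
finger_gap: -0.002
grip_force: 2.6
```

Call:
{"api": "drive_tool", "payload": {"deltas": [0.003, 0, 0.0008, 0, 0, 0, 0.006, 0.0003, 0.0016, 0, 0, 0, 0.009, 0.0005, 0.0024, 0, 0, 0, 0.009, 0.0005, 0.0024, 0, 0, 0, -0.015, 0, -0.003, 0, 0, 0, -0.02, -0.03, -0.009, 0, 0, 0, -0.015, -0.08, -0.009, 0, 0, 0, -0.01, -0.13, -0.009, 0, 0, 0, -0.005, -0.18, -0.009, 0, 0, 0, 0, -0.23, -0.009, 0, 0, 0, 0, -0.28, -0.009, 0, 0, 0, 0, -0.34, -0.009, 0, 0, 0]}}

```text
time_s: 9.5
tcp_pos: [0.5001, -0.1559, 0.0358]
eef_rot: [-0.027, 1.0, -0.001, 0.001]
contact_force: [0.5, -0.4, 0.5]
finger_gap: -0.001
grip_force: 0.0
```

Call:
{"api": "drive_tool", "payload": {"deltas": [0, -0.02, 0, 0, 0, 0, 0, -0.02, 0, 0, 0, 0]}}

```text
time_s: 9.7
tcp_pos: [0.5002, -0.1768, 0.0357]
eef_rot: [-0.025, 1.0, -0.001, 0.001]
contact_force: [0.6, 0.6, -0.1]
finger_gap: 0.003
grip_force: 0.0
```

```bash
cat > look.py <<'E'
from h import *
c=cap('top');im=cv2.cvtColor(np.asarray(c['pixels'],np.uint8),cv2.COLOR_RGB2BGR)
cv2.imwrite('pics/t.png',cv2.resize(im[130:270,195:395],None,fx=4,fy=4,interpolation=cv2.INTER_CUBIC))
print(manip.state()['time_s'],manip.state()['tcp_pos'].round(4))
E
python3 look.py
```

```text
9.75 [ 0.4997 -0.1748  0.0353]
```

View pics/t.png

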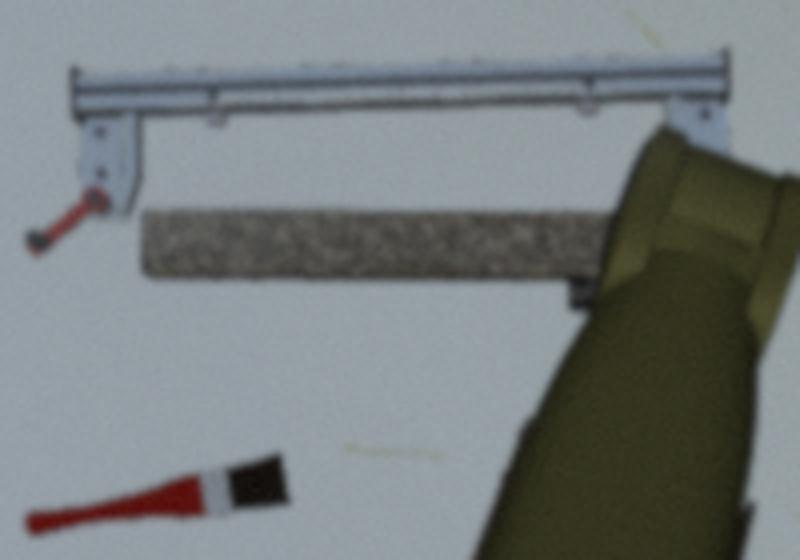

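The left end is now ahead by about 14 mm, with its end at crop (143, 211–275), still in line with the left cheek at 140. Next I push the right end.

Call:
{"api": "drive_tool", "payload": {"deltas": [0.008, 0.004, 0, 0, 0, 0, 0.013, 0.004, 0, 0, 0, 0, 0.016, 0.004, 0, 0, 0, 0, 0.019, 0.004, 0.0005, 0, 0, 0, 0.022, 0.0042, 0.0013, 0, 0, 0, 0.025, 0.0044, 0.002, 0, 0, 0, 0.028, 0.0046, 0.0028, 0, 0, 0, 0.031, 0.0047, 0.0036, 0, 0, 0, 0.034, 0.0048, 0.0044, 0, 0, 0, 0.037, 0.005, 0.0052, 0, 0, 0, 0.04, 0.0052, 0.006, 0, 0, 0, 0.043, 0.0053, 0.0068, 0, 0, 0]}}

```text
time_s: 10.95
tcp_pos: [0.5391, -0.1658, 0.0398]
eef_rot: [-0.028, 1.0, -0.0, -0.003]
contact_force: [-5.0, -2.2, -4.0]
finger_gap: -0.005
grip_force: 2.7
```

Call:
{"api": "drive_tool", "payload": {"deltas": [0.003, 0, 0.0008, 0, 0, 0, 0.006, 0.0003, 0.0016, 0, 0, 0, 0.006, 0.0003, 0.0016, 0, 0, 0, -0.02, 0, -0.003, 0, 0, 0, -0.03, 0.03, -0.007, 0, 0, 0, -0.036, 0.08, -0.007, 0, 0, 0, -0.041, 0.13, -0.007, 0, 0, 0, -0.046, 0.18, -0.007, 0, 0, 0, -0.05, 0.23, -0.007, 0, 0, 0, -0.055, 0.28, -0.007, 0, 0, 0, -0.058, 0.32, -0.007, 0, 0, 0, -0.06, 0.34, -0.007, 0, 0, 0]}}

```text
time_s: 12.15
tcp_pos: [0.4819, 0.1775, 0.035]
eef_rot: [-0.03, 1.0, 0.001, 0.001]
contact_force: [0.8, -0.1, 0.6]
finger_gap: -0.001
grip_force: 0.0
```

Call:
{"api": "drive_tool", "payload": {"deltas": [0.006, 0, -0.002, 0, 0, 0, 0.012, 0, -0.002, 0, 0, 0, 0.016, 0, -0.002, 0, 0, 0, 0.019, 0.0002, -0.002, 0, 0, 0, 0.022, 0.0004, -0.0015, 0, 0, 0, 0.025, 0.0006, -0.001, 0, 0, 0, 0.028, 0.0008, 0, 0, 0, 0, 0.031, 0.001, 0.0008, 0, 0, 0, 0.034, 0.0012, 0.0016, 0, 0, 0, 0.037, 0.0013, 0.0024, 0, 0, 0, 0.04, 0.0014, 0.0032, 0, 0, 0, 0.043, 0.0015, 0.004, 0, 0, 0]}}

```text
time_s: 13.35
tcp_pos: [0.5219, 0.1718, 0.0366]
eef_rot: [-0.026, 1.0, -0.001, -0.004]
contact_force: [-5.5, 0.6, -2.7]
finger_gap: 0.001
grip_force: 2.6
```

Call:
{"api": "drive_tool", "payload": {"deltas": [0.003, 0.0002, 0.001, 0, 0, 0, 0.006, 0.0003, 0.0018, 0, 0, 0, 0.009, 0.0005, 0.0026, 0, 0, 0, 0.012, 0.0006, 0.0034, 0, 0, 0, 0.015, 0.0008, 0.0042, 0, 0, 0, 0.015, 0.0008, 0.0042, 0, 0, 0]}}

```text
time_s: 13.95
tcp_pos: [0.5376, 0.1729, 0.041]
eef_rot: [-0.026, 1.0, -0.0, -0.003]
contact_force: [-5.5, -0.2, -2.5]
finger_gap: -0.001
grip_force: 2.5
```

Call:
{"api": "drive_tool", "payload": {"deltas": [-0.025, 0, -0.004, 0, 0, 0, -0.03, -0.03, -0.008, 0, 0, 0, -0.028, -0.08, -0.01, 0, 0, 0, -0.026, -0.13, -0.01, 0, 0, 0, -0.022, -0.18, -0.01, 0, 0, 0, -0.02, -0.23, -0.01, 0, 0, 0, -0.016, -0.28, -0.01, 0, 0, 0, -0.013, -0.32, -0.01, 0, 0, 0, -0.01, -0.335, -0.01, 0, 0, 0, -0.01, -0.335, -0.01, 0, 0, 0]}}

```text
time_s: 14.95
tcp_pos: [0.5306, -0.1637, 0.0328]
eef_rot: [-0.025, 1.0, -0.001, 0.001]
contact_force: [0.1, 0.6, -0.4]
finger_gap: 0.002
grip_force: 0.0
```

```bash
python3 look.py
```

```text
15.0 [ 0.53   -0.1618  0.0326]
```

View pics/t.png

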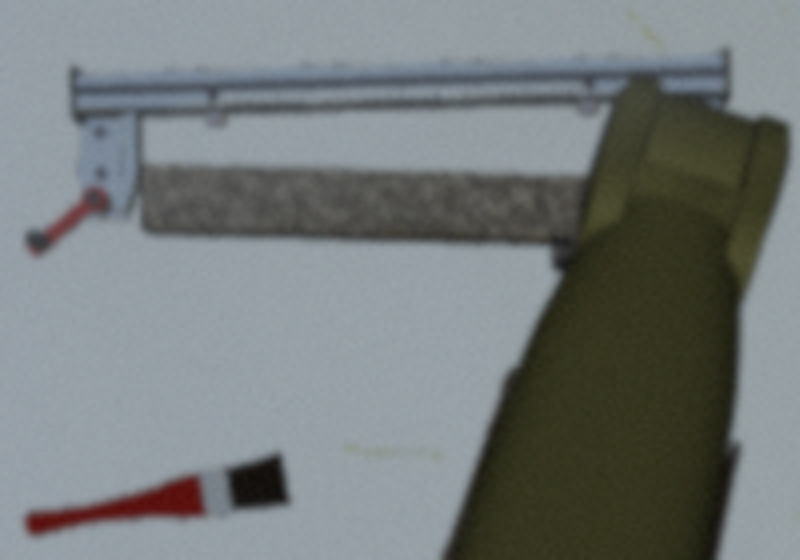

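The left end is in the throat, with its corner at (143, 165) beside the cheek. The right end trails by about 20 mm, so I push it now.

Call:
{"api": "drive_tool", "payload": {"deltas": [0.008, -0.002, 0.002, 0, 0, 0, 0.012, -0.002, 0.002, 0, 0, 0, 0.015, -0.002, 0.0025, 0, 0, 0, 0.018, -0.002, 0.003, 0, 0, 0, 0.021, -0.002, 0.0035, 0, 0, 0, 0.024, -0.002, 0.0042, 0, 0, 0, 0.027, -0.002, 0.005, 0, 0, 0, 0.03, -0.002, 0.0058, 0, 0, 0, 0.033, -0.002, 0.0066, 0, 0, 0, 0.036, -0.002, 0.0074, 0, 0, 0]}}

```text
time_s: 16.0
tcp_pos: [0.5631, -0.1608, 0.0383]
eef_rot: [-0.028, 1.0, -0.0, -0.003]
contact_force: [-4.6, -1.2, -3.2]
finger_gap: 0.003
grip_force: 2.7
```

Call:
{"api": "drive_tool", "payload": {"deltas": [0.003, 0, 0.0008, 0, 0, 0, 0.006, 0, 0.0016, 0, 0, 0, 0.006, 0, 0.0016, 0, 0, 0, -0.02, 0, -0.004, 0, 0, 0, -0.03, 0.03, -0.009, 0, 0, 0, -0.033, 0.08, -0.009, 0, 0, 0, -0.036, 0.13, -0.009, 0, 0, 0, -0.039, 0.18, -0.009, 0, 0, 0, -0.042, 0.23, -0.009, 0, 0, 0, -0.045, 0.28, -0.009, 0, 0, 0, -0.048, 0.32, -0.009, 0, 0, 0, -0.05, 0.335, -0.009, 0, 0, 0]}}

```text
time_s: 17.2
tcp_pos: [0.5162, 0.1778, 0.0316]
eef_rot: [-0.03, 1.0, 0.001, 0.001]
contact_force: [0.1, -0.4, -0.0]
finger_gap: 0.004
grip_force: 0.0
```

```bash
sed -i 's/t.png/t2.png/' look.py; python3 look.py
```

```text
17.25 [0.5159 0.1781 0.0314]
```

View pics/t2.png

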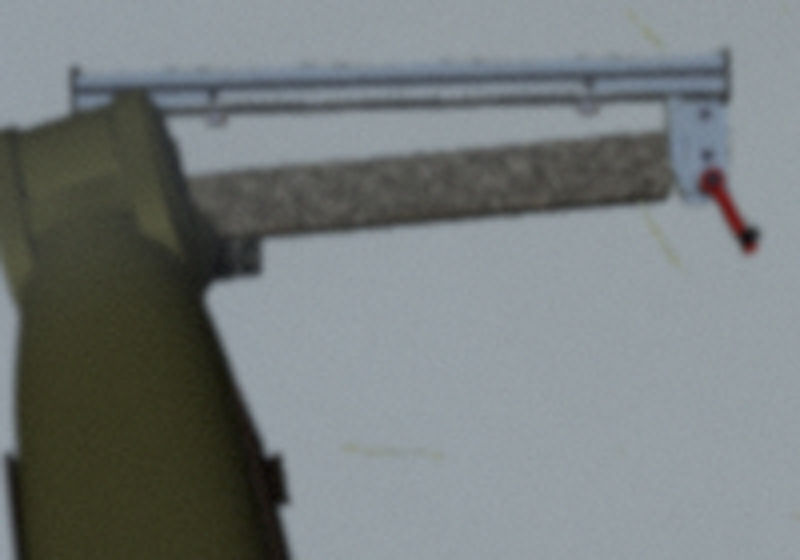

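The right end is now ahead (front edge from (190,178) to (665,133)), so the far end backs off a little on each push. I'll push the left end and then use smaller alternations.

Call:
{"api": "drive_tool", "payload": {"deltas": [0.004, -0.002, 0.002, 0, 0, 0, 0.007, -0.002, 0.002, 0, 0, 0, 0.01, -0.002, 0.003, 0, 0, 0, 0.013, -0.002, 0.0038, 0, 0, 0, 0.016, -0.002, 0.0046, 0, 0, 0, 0.019, -0.002, 0.0054, 0, 0, 0, 0.022, -0.002, 0.0062, 0, 0, 0, 0.025, -0.002, 0.007, 0, 0, 0, 0.028, -0.002, 0.0078, 0, 0, 0, 0.031, -0.002, 0.0086, 0, 0, 0, 0.034, -0.002, 0.0094, 0, 0, 0]}}

```text
time_s: 18.35
tcp_pos: [0.5464, 0.1697, 0.0385]
eef_rot: [-0.027, 1.0, -0.0, -0.004]
contact_force: [-4.9, 0.8, -3.5]
finger_gap: -0.001
grip_force: 2.7
```

Call:
{"api": "drive_tool", "payload": {"deltas": [0.003, 0, 0.0008, 0, 0, 0, 0.006, 0, 0.0016, 0, 0, 0, 0.008, 0, 0.0022, 0, 0, 0, 0.008, 0, 0.0022, 0, 0, 0]}}

```text
time_s: 18.75
tcp_pos: [0.5549, 0.1699, 0.0409]
eef_rot: [-0.027, 1.0, -0.0, -0.003]
contact_force: [-5.6, 0.3, -2.5]
finger_gap: 0.001
grip_force: 2.4
```

Call:
{"api": "drive_tool", "payload": {"deltas": [-0.02, 0, -0.004, 0, 0, 0, -0.02, -0.04, -0.009, 0, 0, 0, -0.016, -0.09, -0.009, 0, 0, 0, -0.012, -0.14, -0.009, 0, 0, 0, -0.009, -0.19, -0.009, 0, 0, 0, -0.006, -0.24, -0.009, 0, 0, 0, -0.003, -0.29, -0.009, 0, 0, 0, 0, -0.33, -0.009, 0, 0, 0, 0, -0.335, -0.009, 0, 0, 0, 0.003, -0.335, -0.009, 0, 0, 0]}}

```text
time_s: 19.75
tcp_pos: [0.5604, -0.166, 0.0334]
eef_rot: [-0.026, 1.0, -0.0, -0.0]
contact_force: [0.0, 0.4, 0.4]
finger_gap: -0.001
grip_force: 0.0
```

Call:
{"api": "drive_tool", "payload": {"deltas": [0.003, 0, 0, 0, 0, 0, 0.006, 0, 0.0006, 0, 0, 0, 0.009, 0, 0.0014, 0, 0, 0, 0.012, 0, 0.0022, 0, 0, 0, 0.015, 0, 0.003, 0, 0, 0]}}

```text
time_s: 20.25
tcp_pos: [0.5727, -0.1626, 0.0349]
eef_rot: [-0.028, 1.0, 0.0, -0.004]
contact_force: [-4.6, -0.9, -3.5]
finger_gap: -0.001
grip_force: 2.5
```

Call:
{"api": "drive_tool", "payload": {"deltas": [0.003, 0, 0.0008, 0, 0, 0, 0.006, 0, 0.0016, 0, 0, 0, 0.008, 0, 0.0022, 0, 0, 0, 0.008, 0, 0.0022, 0, 0, 0, -0.016, 0, -0.004, 0, 0, 0, -0.026, 0.04, -0.006, 0, 0, 0, -0.03, 0.09, -0.006, 0, 0, 0, -0.033, 0.14, -0.006, 0, 0, 0, -0.036, 0.19, -0.006, 0, 0, 0, -0.038, 0.24, -0.006, 0, 0, 0, -0.04, 0.29, -0.006, 0, 0, 0, -0.042, 0.33, -0.006, 0, 0, 0]}}

```text
time_s: 21.45
tcp_pos: [0.5339, 0.1699, 0.0312]
eef_rot: [-0.029, 1.0, 0.001, 0.001]
contact_force: [0.9, -0.1, 0.3]
finger_gap: 0.001
grip_force: 0.0
```

```bash
sed -i 's/t2.png/t3.png/' look.py; python3 look.py
```

```text
21.5 [0.534  0.1753 0.0314]
```

View pics/t3.png

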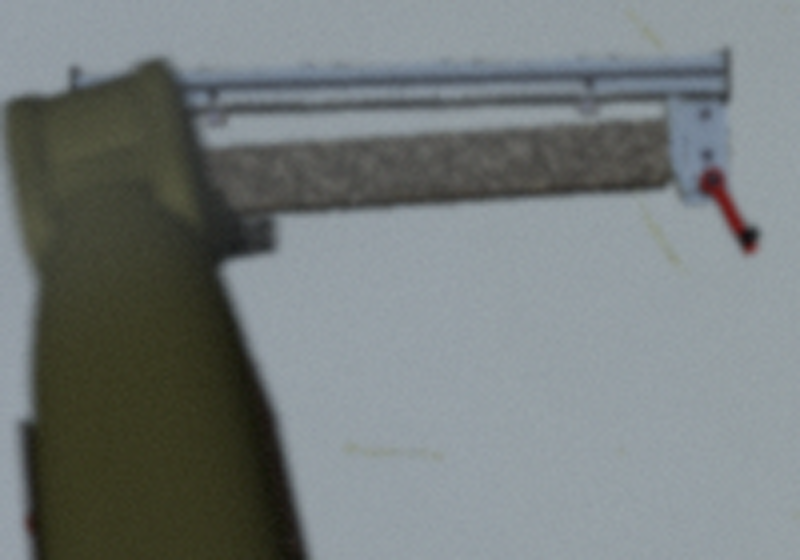

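Call:
{"api": "drive_tool", "payload": {"deltas": [0.006, -0.003, 0.002, 0, 0, 0, 0.01, -0.003, 0.002, 0, 0, 0, 0.013, -0.003, 0.002, 0, 0, 0, 0.016, -0.003, 0.0026, 0, 0, 0, 0.019, -0.003, 0.0034, 0, 0, 0, 0.022, -0.003, 0.0042, 0, 0, 0, 0.025, -0.003, 0.005, 0, 0, 0, 0.028, -0.003, 0.0058, 0, 0, 0, 0.031, -0.003, 0.0066, 0, 0, 0, 0.034, -0.003, 0.0074, 0, 0, 0, 0.034, -0.003, 0.0074, 0, 0, 0]}}

```text
time_s: 22.6
tcp_pos: [0.565, 0.1618, 0.0363]
eef_rot: [-0.027, 1.0, -0.0, -0.003]
contact_force: [-5.3, 0.4, -3.2]
finger_gap: -0.002
grip_force: 2.5
```

Call:
{"api": "drive_tool", "payload": {"deltas": [-0.02, 0, -0.004, 0, 0, 0, -0.02, -0.04, -0.008, 0, 0, 0, -0.016, -0.09, -0.008, 0, 0, 0, -0.012, -0.14, -0.008, 0, 0, 0, -0.009, -0.19, -0.008, 0, 0, 0, -0.006, -0.24, -0.008, 0, 0, 0, -0.003, -0.29, -0.008, 0, 0, 0, 0, -0.33, -0.008, 0, 0, 0, 0, -0.335, -0.008, 0, 0, 0, 0.003, -0.335, -0.008, 0, 0, 0]}}

```text
time_s: 23.6
tcp_pos: [0.5705, -0.1742, 0.0299]
eef_rot: [-0.026, 1.0, -0.0, -0.0]
contact_force: [0.5, 0.4, -0.7]
finger_gap: 0.001
grip_force: 0.0
```

Call:
{"api": "drive_tool", "payload": {"deltas": [0.003, 0, 0, 0, 0, 0, 0.006, 0, 0.0006, 0, 0, 0, 0.009, 0, 0.0014, 0, 0, 0, 0.012, 0, 0.0022, 0, 0, 0, 0.015, 0, 0.003, 0, 0, 0]}}

```text
time_s: 24.1
tcp_pos: [0.5829, -0.1712, 0.0315]
eef_rot: [-0.028, 1.0, 0.0, -0.003]
contact_force: [-5.2, -0.9, -2.8]
finger_gap: -0.002
grip_force: 2.4
```

Call:
{"api": "drive_tool", "payload": {"deltas": [0.003, 0, 0.0008, 0, 0, 0, 0.006, 0, 0.0016, 0, 0, 0, 0.009, 0, 0.0024, 0, 0, 0]}}

```text
time_s: 24.4
tcp_pos: [0.5918, -0.1715, 0.0337]
eef_rot: [-0.028, 1.0, -0.0, -0.003]
contact_force: [-4.4, -1.0, -2.9]
finger_gap: 0.002
grip_force: 2.5
```

Call:
{"api": "drive_tool", "payload": {"deltas": [-0.02, 0, -0.004, 0, 0, 0, -0.024, 0.04, -0.006, 0, 0, 0, -0.027, 0.09, -0.006, 0, 0, 0, -0.03, 0.14, -0.006, 0, 0, 0, -0.033, 0.19, -0.006, 0, 0, 0, -0.036, 0.24, -0.006, 0, 0, 0, -0.038, 0.29, -0.006, 0, 0, 0, -0.038, 0.335, -0.006, 0, 0, 0, -0.038, 0.335, -0.006, 0, 0, 0, -0.034, 0.335, -0.006, 0, 0, 0]}}

```text
time_s: 25.4
tcp_pos: [0.56, 0.1642, 0.0292]
eef_rot: [-0.029, 1.0, -0.0, -0.001]
contact_force: [0.5, -0.5, -0.7]
finger_gap: -0.0
grip_force: 0.0
```

Call:
{"api": "drive_tool", "payload": {"deltas": [0.004, 0, 0, 0, 0, 0, 0.007, 0, 0.0004, 0, 0, 0, 0.01, 0, 0.0012, 0, 0, 0, 0.013, 0, 0.002, 0, 0, 0, 0.016, 0, 0.0028, 0, 0, 0, 0.018, 0, 0.0034, 0, 0, 0]}}

```text
time_s: 26.0
tcp_pos: [0.5741, 0.1606, 0.0305]
eef_rot: [-0.026, 1.0, 0.0, -0.005]
contact_force: [-12.0, 1.9, -1.3]
finger_gap: -0.003
grip_force: 5.9
```

Call:
{"api": "drive_tool", "payload": {"deltas": [0.0015, 0, 0.0004, 0, 0, 0]}}

```text
time_s: 26.1
tcp_pos: [0.5741, 0.1606, 0.0305]
eef_rot: [-0.026, 1.0, 0.0, -0.007]
contact_force: [-14.1, 2.6, -0.9]
finger_gap: 0.0
grip_force: 7.1
```

Call:
{"api": "drive_tool", "payload": {"deltas": [-0.02, 0, -0.002, 0, 0, 0, -0.022, -0.04, -0.002, 0, 0, 0, -0.018, -0.09, -0.002, 0, 0, 0, -0.014, -0.14, -0.002, 0, 0, 0, -0.01, -0.19, -0.002, 0, 0, 0, -0.008, -0.24, -0.002, 0, 0, 0, -0.005, -0.29, -0.002, 0, 0, 0, -0.004, -0.333, -0.002, 0, 0, 0, -0.004, -0.333, -0.002, 0, 0, 0, 0, -0.333, -0.002, 0, 0, 0]}}

```text
time_s: 27.1
tcp_pos: [0.5789, -0.1729, 0.0307]
eef_rot: [-0.025, 1.0, 0.0, -0.001]
contact_force: [0.3, 0.9, 0.3]
finger_gap: -0.001
grip_force: 0.0
```

Call:
{"api": "drive_tool", "payload": {"deltas": [0.003, 0, 0, 0, 0, 0, 0.006, 0, 0.0006, 0, 0, 0, 0.009, 0, 0.0012, 0, 0, 0, 0.012, 0, 0.002, 0, 0, 0, 0.014, 0, 0.0026, 0, 0, 0]}}

```text
time_s: 27.6
tcp_pos: [0.5915, -0.1694, 0.0325]
eef_rot: [-0.028, 1.0, 0.0, -0.003]
contact_force: [-5.4, -0.8, -2.7]
finger_gap: 0.002
grip_force: 2.6
```

Call:
{"api": "drive_tool", "payload": {"deltas": [0.002, 0, 0.0005, 0, 0, 0, 0.004, 0, 0.001, 0, 0, 0]}}

```text
time_s: 27.8
tcp_pos: [0.5916, -0.1693, 0.0325]
eef_rot: [-0.028, 1.0, 0.0, -0.007]
contact_force: [-16.7, -0.8, 3.9]
finger_gap: -0.003
grip_force: 8.6
```

```bash
sed -i 's/t3.png/t4.png/' look.py; python3 look.py
```

```text
27.85 [ 0.5917 -0.1694  0.0325]
```

View pics/t4.png

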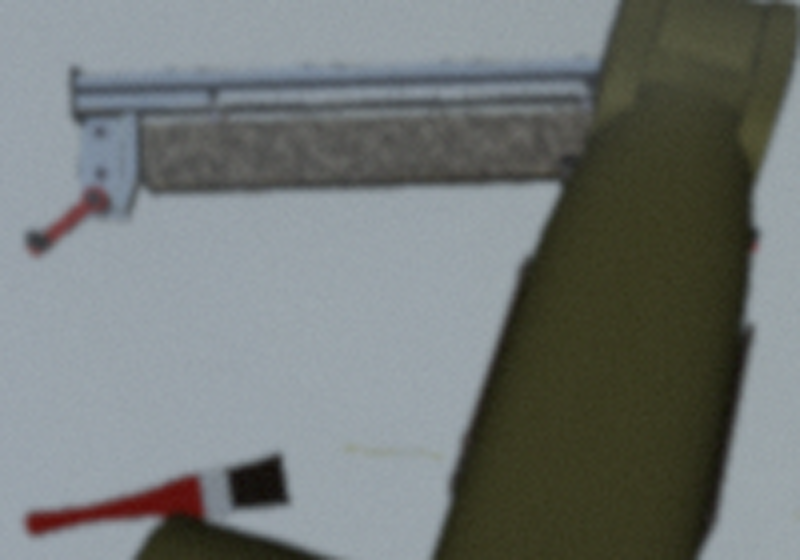

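The beam now looks parallel to the rail, with its front edge against the pads from (147,122) to (590,113), and the right push hits a hard stop. I'll check the left end again.

Call:
{"api": "drive_tool", "payload": {"deltas": [-0.02, 0, 0, 0, 0, 0, -0.026, 0.04, -0.002, 0, 0, 0, -0.029, 0.09, -0.002, 0, 0, 0, -0.032, 0.14, -0.002, 0, 0, 0, -0.035, 0.19, -0.002, 0, 0, 0, -0.037, 0.24, -0.002, 0, 0, 0, -0.039, 0.29, -0.002, 0, 0, 0, -0.039, 0.335, -0.002, 0, 0, 0, -0.039, 0.335, -0.002, 0, 0, 0, -0.032, 0.335, -0.002, 0, 0, 0]}}

```text
time_s: 28.85
tcp_pos: [0.5652, 0.166, 0.0325]
eef_rot: [-0.029, 1.0, -0.0, -0.001]
contact_force: [0.7, -0.1, -0.1]
finger_gap: -0.0
grip_force: 0.0
```

Call:
{"api": "drive_tool", "payload": {"deltas": [0.003, 0, 0.0006, 0, 0, 0, 0.005, 0, 0.0012, 0, 0, 0, 0.007, 0, 0.0018, 0, 0, 0, 0.009, 0, 0.0024, 0, 0, 0, 0.011, 0, 0.003, 0, 0, 0]}}

```text
time_s: 29.35
tcp_pos: [0.574, 0.1632, 0.0345]
eef_rot: [-0.027, 1.0, -0.0, -0.004]
contact_force: [-7.4, 0.2, -1.5]
finger_gap: 0.001
grip_force: 3.6
```

Call:
{"api": "drive_tool", "payload": {"deltas": [0.0015, 0, 0.0004, 0, 0, 0, 0.003, 0, 0.0008, 0, 0, 0, 0.003, 0, 0.0008, 0, 0, 0]}}

```text
time_s: 29.65
tcp_pos: [0.574, 0.1632, 0.0345]
eef_rot: [-0.027, 1.0, -0.0, -0.006]
contact_force: [-14.0, -0.9, 3.7]
finger_gap: -0.002
grip_force: 6.6
```

Call:
{"api": "drive_tool", "payload": {"deltas": [-0.03, 0, 0, 0, 0, 0, -0.06, 0, 0.03, 0, 0, 0, -0.06, 0.02, 0.08, 0, 0, 0, -0.05, 0.07, 0.11, 0, 0, 0, -0.045, 0.12, 0.11, 0, 0, 0, -0.045, 0.17, 0.11, 0, 0, 0, -0.045, 0.172, 0.11, 0, 0, 0, -0.045, 0.172, 0.09, 0, 0, 0, -0.045, 0.172, 0.045, 0, 0, 0, -0.045, 0.172, 0.042, 0, 0, 0, -0.045, 0.172, 0.042, 0, 0, 0]}}

```text
time_s: 30.75
tcp_pos: [0.5339, 0.3351, 0.0774]
eef_rot: [-0.027, 1.0, -0.001, -0.002]
contact_force: [0.7, 0.7, -0.5]
finger_gap: -0.007
grip_force: 0.0
```

```bash
sed -i 's/t4.png/t5.png/' look.py; python3 look.py; python3 - <<'E'
from h import *
a=cap('scene');im=cv2.cvtColor(np.asarray(a['pixels'],np.uint8),cv2.COLOR_RGB2BGR)
i=cv2.resize(im[150:290,160:360],None,fx=3,fy=3,interpolation=cv2.INTER_CUBIC)
t=cv2.resize(cv2.imread('pics/t5.png'),(600,420))
cv2.imwrite('pics/s5.png',cv2.resize(np.vstack([t,i]),None,fx=.7,fy=.7))
E
```

```text
30.8 [0.5353 0.3359 0.0791]
```

View pics/s5.png

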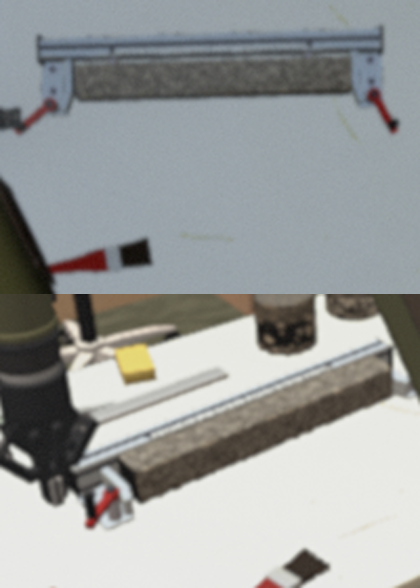

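The beam sits home and square, both keepers are open, and the finger stands outside the left knob. Now I sweep it in.

Call:
{"api": "drive_tool", "payload": {"deltas": [0, -0.008, -0.005, 0, 0, 0, -0.002, -0.016, -0.005, 0, 0, 0, -0.004, -0.024, -0.005, 0, 0, 0, -0.006, -0.032, -0.005, 0, 0, 0, -0.008, -0.04, -0.005, 0, 0, 0, -0.01, -0.048, -0.005, 0, 0, 0, -0.012, -0.056, -0.005, 0, 0, 0, -0.013, -0.064, -0.005, 0, 0, 0, -0.013, -0.072, -0.005, 0, 0, 0, -0.013, -0.08, -0.005, 0, 0, 0, -0.012, -0.086, -0.005, 0, 0, 0, -0.01, -0.09, -0.005, 0, 0, 0]}}

```text
time_s: 32.05
tcp_pos: [0.5251, 0.2459, 0.0734]
eef_rot: [-0.027, 1.0, -0.0, -0.001]
contact_force: [0.2, 0.2, 0.6]
finger_gap: 0.003
grip_force: 0.0
```

```bash
cat > keep.py <<'E'
from h import *
# red blob nearest each pivot, seen in top: direction of the arm
c=cap('top');im=np.asarray(c['pixels'],np.uint8).astype(int)
r=((im[...,0]-np.maximum(im[...,1],im[...,2]))>25)
v,u=np.nonzero(r);P=ray(c,np.c_[u,v],.046)
for n,p,s in (('L',(.5706,.2556),1),('R',(.5964,-.2325),-1)):
    d=P[:,:2]-p;k=np.hypot(*d.T)<.085
    d=d[k]
    if len(d):
        m=d[np.hypot(*d.T)>.015].mean(0) if (np.hypot(*d.T)>.015).any() else d.mean(0)
        fx=m@[.9986,.0528];fy=m@[-.0528,.9986]
        print(n,k.sum(),m.round(4),'angle',np.arctan2(-fx,-s*fy).round(3))
s=manip.state();print(s['time_s'],s['tcp_pos'].round(4),s['contact_force'].round(1))
E
python3 keep.py
```

```text
R 64 [-0.0298 -0.0182] angle 2.065
32.1 [0.5256 0.2456 0.0734] [ 0.4 -0.8  0.3]
```

Call:
{"api": "drive_tool", "payload": {"deltas": [0, 0.012, 0, 0, 0, 0, -0.02, 0.012, 0, 0, 0, 0, -0.043, 0.012, 0, 0, 0, 0, -0.045, 0, 0, 0, 0, 0, -0.045, -0.024, 0, 0, 0, 0, -0.045, -0.024, 0, 0, 0, 0]}}

```text
time_s: 32.7
tcp_pos: [0.4799, 0.2213, 0.0734]
eef_rot: [-0.027, 1.0, -0.001, -0.001]
contact_force: [0.2, -0.1, 0.1]
finger_gap: 0.002
grip_force: 0.0
```

```bash
python3 keep.py
```

```text
L 3 [-0.0033 -0.0034] angle 0.813
R 63 [-0.0298 -0.0182] angle 2.065
32.75 [0.4804 0.2223 0.0735] [0.4 0.7 0.1]
```

Now push +x, following the knob inward.

Call:
{"api": "drive_tool", "payload": {"deltas": [0.008, 0, 0, 0, 0, 0, 0.016, 0, 0, 0, 0, 0, 0.024, 0, 0, 0, 0, 0, 0.032, -0.003, 0, 0, 0, 0, 0.04, -0.007, 0, 0, 0, 0, 0.048, -0.011, 0, 0, 0, 0, 0.054, -0.014, 0, 0, 0, 0, 0.06, -0.016, 0, 0, 0, 0, 0.064, -0.017, 0, 0, 0, 0, 0.068, -0.018, 0, 0, 0, 0]}}

```text
time_s: 33.75
tcp_pos: [0.5483, 0.2044, 0.0733]
eef_rot: [-0.027, 1.0, -0.0, -0.001]
contact_force: [-0.8, -0.7, 0.8]
finger_gap: -0.003
grip_force: 0.0
```

Call:
{"api": "drive_tool", "payload": {"deltas": [0.002, 0, 0, 0, 0, 0, 0.004, 0, 0, 0, 0, 0, 0.006, 0, 0, 0, 0, 0, 0.008, 0, 0, 0, 0, 0]}}

```text
time_s: 34.15
tcp_pos: [0.556, 0.2046, 0.0734]
eef_rot: [-0.027, 1.0, -0.0, -0.001]
contact_force: [-0.0, 0.9, -0.3]
finger_gap: -0.001
grip_force: 0.0
```

Call:
{"api": "drive_tool", "payload": {"deltas": [0.0015, 0, 0, 0, 0, 0, 0.003, 0, 0, 0, 0, 0, 0.003, 0, 0, 0, 0, 0]}}

```text
time_s: 34.45
tcp_pos: [0.5592, 0.2046, 0.0734]
eef_rot: [-0.027, 1.0, -0.0, -0.001]
contact_force: [0.0, 0.4, -0.6]
finger_gap: 0.002
grip_force: 0.0
```

Call:
{"api": "drive_tool", "payload": {"deltas": [-0.03, 0, 0, 0, 0, 0, -0.06, 0, 0.01, 0, 0, 0, -0.06, -0.04, 0.05, 0, 0, 0, -0.06, -0.09, 0.06, 0, 0, 0, -0.06, -0.14, 0.06, 0, 0, 0, -0.055, -0.19, 0.06, 0, 0, 0, -0.05, -0.24, 0.06, 0, 0, 0, -0.045, -0.29, 0.06, 0, 0, 0, -0.04, -0.34, 0.06, 0, 0, 0, -0.03, -0.39, 0.06, 0, 0, 0, -0.02, -0.44, 0.06, 0, 0, 0, -0.012, -0.49, 0.06, 0, 0, 0]}}

```text
time_s: 35.65
tcp_pos: [0.5455, -0.2778, 0.1335]
eef_rot: [-0.027, 1.0, -0.0, -0.0]
contact_force: [0.8, 1.4, 0.6]
finger_gap: 0.003
grip_force: 0.0
```

```bash
python3 keep.py;sed -i 's/t5.png/t6.png/' look.py; python3 look.py
```

```text
L 37 [-0.0188  0.0241] angle 2.532
R 31 [-0.0152 -0.0107] angle 2.131
35.7 [ 0.5467 -0.2855  0.1335] [ 2.7 -5.   0.4]
35.75 [ 0.5461 -0.2816  0.1332]
```

View pics/t6.png

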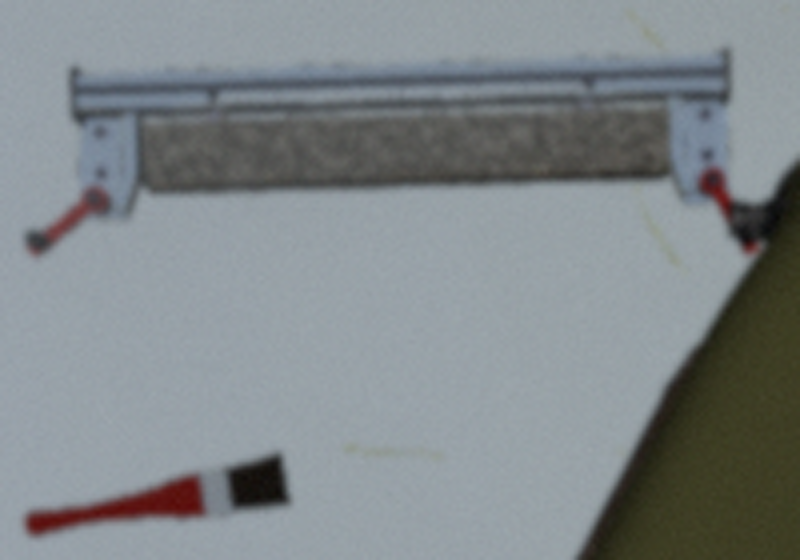

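The left keeper hasn't moved: its knob is still at (37,238), so the finger slipped past on its inner side. I'll follow the circle about the pivot instead, doing the right keeper first.

```bash
cat > arc.py <<'E'
from h import *
a=.053;ex=np.array([np.cos(a),np.sin(a)]);ey=np.array([-ex[1],ex[0]])
for n,p,s,f0 in (('R',(.597,-.2324),1,2.6),('L',(.5706,.2556),-1,3.0)):
    for f in np.r_[np.arange(f0,.4,-.15),.35]:
        print(n,round(f,2),(np.array(p)+.056*(-np.sin(f)*ex+s*np.cos(f)*ey)).round(3))
E
python3 arc.py
```

```text
R 2.6 [ 0.571 -0.282]
R 2.45 [ 0.564 -0.277]
R 2.3 [ 0.557 -0.272]
R 2.15 [ 0.552 -0.265]
R 2.0 [ 0.547 -0.258]
R 1.85 [ 0.544 -0.251]
R 1.7 [ 0.542 -0.243]
R 1.55 [ 0.541 -0.234]
R 1.4 [ 0.541 -0.226]
R 1.25 [ 0.543 -0.218]
R 1.1 [ 0.546 -0.21 ]
R 0.95 [ 0.55  -0.202]
R 0.8 [ 0.555 -0.196]
R 0.65 [ 0.561 -0.19 ]
R 0.5 [ 0.568 -0.185]
R 0.35 [ 0.575 -0.181]
L 3.0 [0.56  0.311]
L 2.85 [0.552 0.308]
L 2.7 [0.544 0.305]
L 2.55 [0.537 0.3  ]
L 2.4 [0.531 0.295]
L 2.25 [0.525 0.288]
L 2.1 [0.521 0.281]
L 1.95 [0.518 0.274]
L 1.8 [0.515 0.265]
L 1.65 [0.515 0.257]
L 1.5 [0.515 0.249]
L 1.35 [0.517 0.24 ]
L 1.2 [0.52  0.233]
L 1.05 [0.524 0.225]
L 0.9 [0.529 0.219]
L 0.75 [0.535 0.213]
L 0.6 [0.541 0.208]
L 0.45 [0.549 0.204]
L 0.35 [0.554 0.202]
```

Call:
{"api": "drive_tool", "payload": {"deltas": [0.024, 0, 0, 0, 0, 0, 0.024, 0, 0, 0, 0, 0]}}

```text
time_s: 35.95
tcp_pos: [0.5712, -0.2758, 0.1332]
eef_rot: [-0.027, 1.0, -0.0, 0.0]
contact_force: [0.6, 0.2, -0.3]
finger_gap: -0.001
grip_force: 0.0
```

Call:
{"api": "drive_tool", "payload": {"deltas": [0, -0.01, 0, 0, 0, 0, 0, -0.01, -0.045, 0, 0, 0, 0, -0.01, -0.062, 0, 0, 0, 0, -0.01, -0.062, 0, 0, 0]}}

```text
time_s: 36.35
tcp_pos: [0.5662, -0.2844, 0.0683]
eef_rot: [-0.027, 1.0, 0.001, -0.003]
contact_force: [-0.7, 0.2, 0.6]
finger_gap: 0.0
grip_force: 0.0
```

Call:
{"api": "drive_tool", "payload": {"deltas": [-0.007, 0.006, 0.002, 0, 0, 0, -0.014, 0.011, 0.002, 0, 0, 0, -0.019, 0.018, 0.002, 0, 0, 0, -0.024, 0.025, 0.002, 0, 0, 0, -0.027, 0.032, 0.002, 0, 0, 0, -0.029, 0.04, 0.002, 0, 0, 0, -0.03, 0.049, 0.002, 0, 0, 0, -0.03, 0.057, 0.002, 0, 0, 0, -0.028, 0.065, 0.002, 0, 0, 0, -0.025, 0.073, 0.002, 0, 0, 0, -0.021, 0.081, 0.002, 0, 0, 0, -0.021, 0.081, 0.002, 0, 0, 0]}}

```text
time_s: 37.55
tcp_pos: [0.5492, -0.2036, 0.0733]
eef_rot: [-0.028, 1.0, -0.0, -0.0]
contact_force: [0.5, -0.1, -0.5]
finger_gap: 0.0
grip_force: 0.0
```

```bash
python3 keep.py
```

```text
L 36 [-0.0186  0.0241] angle 2.537
37.6 [ 0.5489 -0.2042  0.0733] [ 0.3 -0.   0.8]
```

```bash
python3 - <<'E'
from h import *
c=cap('scene');im=np.asarray(c['pixels'],np.uint8).astype(int)
r=((im[...,0]-np.maximum(im[...,1],im[...,2]))>30)
for n,p in (('L',(.5706,.2556)),('R',(.597,-.2324))):
    u,v=proj(c,[[*p,.046]])[0];print(n,u,v)
    vv,uu=np.nonzero(r[int(v)-25:int(v)+26,int(u)-25:int(u)+26])
    if len(vv):P=ray(c,np.c_[uu+int(u)-25,vv+int(v)-25],.041);d=P[:,:2]-p;print(len(vv),d.mean(0).round(3),d.min(0).round(3),d.max(0).round(3))
c=cap('wrist');im=np.asarray(c['pixels'],np.uint8).astype(int)
r=((im[...,0]-np.maximum(im[...,1],im[...,2]))>30);vv,uu=np.nonzero(r);print(len(vv))
if len(vv):P=ray(c,np.c_[uu,vv],.041);print(P.mean(0),P.min(0),P.max(0))
E
```

```text
L 213.4594602105333 243.1104050533931
105 [-0.015  0.021] [-0.045 -0.008] [0.013 0.053]
R 356.7764661340801 183.58291082393382
1234
[ 0.57385943 -0.2490112   0.041     ] [ 0.54098506 -0.27179018  0.041     ] [ 0.60062858 -0.22844842  0.041     ]
```

```bash
python3 - <<'E'
from h import *
c=cap('wrist','w2.png');s=manip.state();R=Ro.from_quat(s['eef_rot']).as_matrix()
t=lambda P:(P-s['tcp_pos'])@R
print('cam in tool',t(np.array(c['origin'])).round(3))
for z in (.017,.012,.005,0,-.005):
  for x in (0,.011,-.011):
    P=s['tcp_pos']+R@[x,0,z]; print(z,x,proj(c,[P]).round(0)[0])
kn=[[.5504,-.259,.078],[.5504,-.259,.046]];print('knob proj',proj(c,kn).round(0))
im=np.asarray(c['pixels'],np.uint8).astype(int);g=im.sum(2)
print(g[215:300:5,290:360:5]//3)
E
```

```text
cam in tool [ 0.079  0.    -0.149]
0.017 0 [324. 241.]
0.017 0.011 [324. 224.]
0.017 -0.011 [324. 257.]
0.012 0 [324. 244.]
0.012 0.011 [324. 227.]
0.012 -0.011 [324. 261.]
0.005 0 [324. 250.]
0.005 0.011 [324. 232.]
0.005 -0.011 [324. 267.]
0 0 [324. 254.]
0 0.011 [324. 236.]
0 -0.011 [324. 271.]
-0.005 0 [324. 258.]
-0.005 0.011 [324. 240.]
-0.005 -0.011 [324. 276.]
knob proj [[224. 256.]
 [240. 232.]]
[[151 152 150 151 150 149 151 151 143 144 150 152 150 149]
 [149 150 148 149 150 149 150 149 149 143 148 150 151 150]
 [150 148 149 147 150 150 150 152 148 144 140 150 148 151]
 [151 150 150 149 147 148 148 148 148 148 141 147 150 150]
 [149 147 150 148 150 148 148 148 150 151 148 140 146 148]
 [149 147 147 147 147 149 148 150 147 150 149 138 148 151]
 [146 148 148 147 142  63  66  48  67  65 148 143 140 147]
 [146 149 149 147 130  65  61  48  65  65 149 148 143 146]
 [129 132  68  46  54  62  61  44  63  64  47  48 122 146]
 [ 77 125  45  46  58  62  57  46  63  62  44  46  46 143]
 [ 66  60  38  45  59  62  59  39  65  61  47  42  44 140]
 [ 65  48  40  43  59  60  54  38  60  61  51  42  41 133]
 [ 67  37  39  35  60  61  55  38  58  60  53  39  41  44]
 [ 64  38  35  35  64  98  83  45  95  93  52  37  38  40]
 [ 37  36  38  34  38  37 106  48 108  38  40  36  35  39]
 [ 30  33  43  44  35  32  46  48  41  34  40  46  44  37]
 [ 31  32  30  36  33  28  35  44  33  30  34  30  34  33]]
```

Call:
{"api": "drive_tool", "payload": {"deltas": [0, 0, 0.04, 0, 0, 0, 0.005, -0.03, 0.04, 0, 0, 0, 0.022, -0.08, 0.04, 0, 0, 0, 0.022, -0.08, 0.04, 0, 0, 0, 0.022, -0.08, 0.01, 0, 0, 0, 0.022, -0.08, -0.013, 0, 0, 0, 0.022, -0.08, -0.013, 0, 0, 0]}}

```text
time_s: 38.45
tcp_pos: [0.5673, -0.2836, 0.0567]
eef_rot: [-0.027, 1.0, 0.001, -0.004]
contact_force: [-1.6, -0.4, 0.4]
finger_gap: -0.003
grip_force: 0.0
```

Call:
{"api": "drive_tool", "payload": {"deltas": [-0.007, 0.006, 0, 0, 0, 0, -0.014, 0.011, 0, 0, 0, 0, -0.019, 0.018, 0, 0, 0, 0, -0.024, 0.025, 0, 0, 0, 0, -0.027, 0.032, 0, 0, 0, 0, -0.029, 0.04, 0, 0, 0, 0]}}

```text
time_s: 39.05
tcp_pos: [0.5414, -0.2442, 0.061]
eef_rot: [-0.027, 1.0, -0.0, -0.0]
contact_force: [0.4, -1.2, 0.2]
finger_gap: 0.0
grip_force: 0.7
```

```bash
cat > wr.py <<'E'
from h import *
c=cap('wrist');im=np.asarray(c['pixels'],np.uint8).astype(int)
r=((im[...,0]-np.maximum(im[...,1],im[...,2]))>30);vv,uu=np.nonzero(r);print(len(vv))
if len(vv):P=ray(c,np.c_[uu,vv],.046);print(P.mean(0).round(3),P.min(0).round(3),P.max(0).round(3))
E
python3 wr.py; python3 keep.py
```

```text
229
[ 0.541 -0.224  0.046] [ 0.532 -0.241  0.046] [ 0.606 -0.217  0.046]
L 34 [-0.0184  0.0237] angle 2.534
R 17 [-0.0165  0.0043] angle 1.265
39.15 [ 0.541  -0.2434  0.0605] [-0.3  0.9 -0.6]
```

Call:
{"api": "drive_tool", "payload": {"deltas": [-0.001, 0.009, 0, 0, 0, 0, -0.001, 0.017, 0, 0, 0, 0, 0.001, 0.025, 0, 0, 0, 0, 0.004, 0.033, 0, 0, 0, 0, 0.008, 0.041, 0, 0, 0, 0, 0.013, 0.047, 0, 0, 0, 0, 0.019, 0.052, 0, 0, 0, 0, 0.024, 0.056, 0, 0, 0, 0]}}

```text
time_s: 39.95
tcp_pos: [0.5659, -0.188, 0.0603]
eef_rot: [-0.028, 1.0, -0.0, -0.001]
contact_force: [-1.1, -0.9, -1.2]
finger_gap: -0.003
grip_force: 0.4
```

Call:
{"api": "drive_tool", "payload": {"deltas": [0.003, 0.002, 0, 0, 0, 0, 0.006, 0.004, 0, 0, 0, 0, 0.008, 0.005, 0, 0, 0, 0, 0.01, 0.005, 0, 0, 0, 0]}}

```text
time_s: 40.35
tcp_pos: [0.5753, -0.1833, 0.0602]
eef_rot: [-0.027, 1.0, 0.0, -0.001]
contact_force: [-1.0, 1.0, -0.6]
finger_gap: 0.001
grip_force: 0.6
```

Call:
{"api": "drive_tool", "payload": {"deltas": [0.0015, 0.0005, 0, 0, 0, 0, 0.003, 0.001, 0, 0, 0, 0, 0.0045, 0.001, 0, 0, 0, 0, 0.0045, 0.001, 0, 0, 0, 0]}}

```text
time_s: 40.75
tcp_pos: [0.5782, -0.1827, 0.0601]
eef_rot: [-0.027, 1.0, -0.0, -0.002]
contact_force: [-5.6, -1.1, 2.5]
finger_gap: -0.0
grip_force: 3.1
```

Call:
{"api": "drive_tool", "payload": {"deltas": [-0.03, 0, 0, 0, 0, 0, -0.055, 0, 0.02, 0, 0, 0, -0.06, 0.04, 0.06, 0, 0, 0, -0.06, 0.09, 0.06, 0, 0, 0, -0.06, 0.14, 0.06, 0, 0, 0, -0.06, 0.19, 0.06, 0, 0, 0, -0.06, 0.24, 0.06, 0, 0, 0, -0.06, 0.29, 0.06, 0, 0, 0, -0.05, 0.34, 0.06, 0, 0, 0, -0.04, 0.39, 0.06, 0, 0, 0, -0.03, 0.44, 0.06, 0, 0, 0, -0.02, 0.49, 0.06, 0, 0, 0]}}

```text
time_s: 41.95
tcp_pos: [0.5588, 0.3012, 0.1208]
eef_rot: [-0.027, 1.0, 0.0, 0.0]
contact_force: [1.2, -1.2, -0.3]
finger_gap: 0.003
grip_force: 0.0
```

Call:
{"api": "drive_tool", "payload": {"deltas": [0, 0.003, 0, 0, 0, 0, 0, 0.003, 0, 0, 0, 0]}}

```text
time_s: 42.15
tcp_pos: [0.5582, 0.3031, 0.1201]
eef_rot: [-0.029, 1.0, -0.0, -0.0]
contact_force: [-0.4, -0.2, 0.3]
finger_gap: -0.003
grip_force: 0.0
```

```bash
python3 keep.py
```

```text
L 48 [-0.0192  0.0241] angle 2.521
R 57 [-0.0007  0.0358] angle -0.034
42.2 [0.558  0.3017 0.1201] [0.8 0.  0.3]
```

Call:
{"api": "drive_tool", "payload": {"deltas": [0.006, 0.012, 0, 0, 0, 0, 0.006, 0.012, -0.03, 0, 0, 0, 0.006, 0.012, -0.06, 0, 0, 0, 0.006, 0.012, -0.06, 0, 0, 0]}}

```text
time_s: 42.6
tcp_pos: [0.5611, 0.3101, 0.0565]
eef_rot: [-0.026, 1.0, -0.002, -0.004]
contact_force: [-0.5, -0.9, -0.1]
finger_gap: 0.002
grip_force: 0.0
```

```bash
python3 keep.py
```

```text
L 50 [-0.0186  0.0241] angle 2.537
R 57 [-0.0007  0.0358] angle -0.034
42.65 [0.5624 0.311  0.0588] [0.5 1.  0.2]
```

Call:
{"api": "drive_tool", "payload": {"deltas": [-0.011, -0.004, 0, 0, 0, 0, -0.019, -0.007, 0, 0, 0, 0, -0.026, -0.012, 0, 0, 0, 0, -0.032, -0.017, 0, 0, 0, 0, -0.038, -0.024, 0, 0, 0, 0, -0.042, -0.031, 0, 0, 0, 0, -0.045, -0.038, 0, 0, 0, 0, -0.048, -0.047, 0, 0, 0, 0, -0.048, -0.055, 0, 0, 0, 0, -0.048, -0.063, 0, 0, 0, 0, -0.046, -0.072, 0, 0, 0, 0, -0.043, -0.079, 0, 0, 0, 0]}}

```text
time_s: 43.85
tcp_pos: [0.5208, 0.2336, 0.0601]
eef_rot: [-0.027, 1.0, -0.0, -0.001]
contact_force: [-0.6, 0.8, -0.2]
finger_gap: 0.001
grip_force: 0.4
```

```bash
python3 wr.py
```

```text
1298
[0.475 0.34  0.046] [0.455 0.208 0.046] [0.534 0.377 0.046]
```

Call:
{"api": "drive_tool", "payload": {"deltas": [0.003, -0.008, 0, 0, 0, 0, 0.008, -0.014, 0, 0, 0, 0, 0.014, -0.02, 0, 0, 0, 0, 0.02, -0.025, 0, 0, 0, 0, 0.025, -0.028, 0, 0, 0, 0, 0.029, -0.029, 0, 0, 0, 0, 0.032, -0.03, 0, 0, 0, 0]}}

```text
time_s: 44.6
tcp_pos: [0.5535, 0.2044, 0.0602]
eef_rot: [-0.027, 1.0, -0.0, -0.001]
contact_force: [-1.0, 0.6, 0.7]
finger_gap: 0.001
grip_force: 0.5
```

Call:
{"api": "drive_tool", "payload": {"deltas": [0.0015, 0, 0, 0, 0, 0, 0.003, 0, 0, 0, 0, 0, 0.0045, 0, 0, 0, 0, 0]}}

```text
time_s: 44.9
tcp_pos: [0.5575, 0.2046, 0.0603]
eef_rot: [-0.027, 1.0, -0.0, -0.001]
contact_force: [-1.6, -2.0, 0.4]
finger_gap: 0.002
grip_force: 1.5
```

Call:
{"api": "drive_tool", "payload": {"deltas": [0.0015, 0, 0, 0, 0, 0, 0.002, 0, 0, 0, 0, 0]}}

```text
time_s: 45.1
tcp_pos: [0.5577, 0.2045, 0.0601]
eef_rot: [-0.027, 1.0, -0.0, -0.002]
contact_force: [-7.5, -1.3, 5.6]
finger_gap: -0.001
grip_force: 3.8
```

Both stops are reached. I'll retract clear, then check.

Call:
{"api": "drive_tool", "payload": {"deltas": [-0.03, 0, 0, 0, 0, 0, -0.06, 0, 0.01, 0, 0, 0, -0.08, -0.04, 0.05, 0, 0, 0, -0.09, -0.09, 0.09, 0, 0, 0, -0.1, -0.14, 0.12, 0, 0, 0, -0.1, -0.19, 0.12, 0, 0, 0, -0.1, -0.2, 0.12, 0, 0, 0, -0.1, -0.2, 0.12, 0, 0, 0]}}

```text
time_s: 45.9
tcp_pos: [0.4607, 0.001, 0.1822]
eef_rot: [-0.025, 1.0, -0.001, 0.001]
contact_force: [0.4, 0.0, -0.1]
finger_gap: -0.0
grip_force: 0.0
```

```bash
python3 keep.py; python3 - <<'E'
from h import *
c=cap('top');im=cv2.cvtColor(np.asarray(c['pixels'],np.uint8),cv2.COLOR_RGB2GRAY).astype(float)
# rear edge of beam top per column: strongest bright step below the beam
for u in (240,250,260,340,350,355):
    col=cv2.GaussianBlur(im,(5,3),0)[170:185,u];d=np.diff(col);print(u,170.5+d.argmax(),ray(c,[(u,170.5+d.argmax())],.052).round(3)[0])
E
```

```text
L 41 [ 0.0026 -0.03  ] angle -0.034
R 56 [-0.0007  0.0358] angle -0.034
45.95 [0.4606 0.0029 0.1815] [-0.3  1.1  0.4]
240 178.5 [0.575 0.187 0.052]
250 177.5 [0.579 0.155 0.052]
260 177.5 [0.579 0.124 0.052]
340 174.5 [ 0.594 -0.129  0.052]
350 174.5 [ 0.595 -0.161  0.052]
355 176.5 [ 0.589 -0.177  0.052]
```

```bash
python3 -c "
from plant import manip
print(manip.job_done())"
```

```text
the job is handed in; nothing more can be done
None
```

I handed the job in at about 46 s: the beam is seated firmly against both pads and both keepers are at their end stops. The top camera shows it parallel to the rail, the highest push force I read was about 17 N, and the hand-in call returned no verdict.

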